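# Fetch the parcel key from the back of the cubby

## Robot

A 6-joint arm with a two-finger parallel gripper is mounted at the origin on the work surface. World frame = base frame: x ahead of the robot, y to its left, z up, the work surface at z = 0. Lengths are in m, angles in degrees, forces in N, time in s.
With the tool pointing down it reaches from about 0.25 to 0.775 m from the base axis. Payload 4 kg.
Tool frame: the origin (TCP) lies between the finger pads; the fingertips stand 17 mm ahead of it and the grasp point (between the pads) lies 2 mm behind it; z points along the fingers, y is the direction in which the jaws open and shut (so a half turn about z gives the same grasp; the last joint's range is limited). The gripper opens to 85 mm and grips with 20 to 120 N. Pads are 22 mm wide; open, the fingers measure 114 mm over their backs; the gripper's body (76 mm by 85 mm) begins 54 mm behind the grasp point. The pads swing forward as they close: fully open they stand 13 mm farther back than shut.
Start: joints at [-81.251, 4.996, 78.535, -0, 96.463, -5.907], TCP at [0.139, -0.532, 0.248] pointing down, gripper open.
Joint ranges: [-177.83, 177.83], [-43.37, 116.18], [15.69, 146.23], [-61.86, 241.86], [9.47, 152.12], [-147.06, 147.06]. Speed limits (degrees/s): [159.86, 159.86, 180, 180, 180, 180].

## Interface

Orientations are given as a 3x3 rotation matrix whose columns are the frame's x, y, z axes.
In Python, from bench import ctrl gives the robot as it stands. Calls block until the motion is done:
- ctrl.move_pose(position, orientation): joint-space move of the TCP to a pose.
- ctrl.move_straight(position, rotation=None, max_speed=0.15): straight line of the TCP; rotation=None keeps the orientation; max_speed is the mean speed in m/s.
- ctrl.movej(angles): joint-space move.
- ctrl.gripper_to(opening, grasp_force=None): finger opening in m; grasp_force is the grip in N (None keeps the last); returns when the fingers have stopped.
- ctrl.dwell(seconds).
- ctrl.ik(position, orientation): joint angles nearest the present ones, or None.
- ctrl.get_obs(): the state.
- ctrl.snapshot(name): name is "scene" or "top" or "wrist"; returns a dict with "frame" (384x512x3 uint8, red, green, blue), "vfov" (degrees; the focal length in pixels is half the picture's height over the tangent of half this angle, whatever the lens; pixels are square), "cx", "cy" (the principal point, pixels), "view" (4x4, takes a point from world to camera coordinates); the wrist camera has in their place "hand_eye" (4x4, takes a point from camera to tool coordinates, whose origin is the TCP and whose axes are the flange's). Camera axes: x right, y down, z forward; pixel columns grow to the right and rows downward; lengths in m; the calibration is good to about 2 mm. A picture is of the moment at which its call begins: read the wrist's pose just before it. There is no depth.
A pose or a line that the arm cannot do raises ctrl.PlanningError and nothing moves.
- ctrl.job_done(): hands the job in, once; it reports no verdict.
The state is a dict: "time_s": time; "qpos": joint angles; "joint_velocities": joint speeds; "tau": joint torques, N m; "tcp_pos": TCP position; "orientation": TCP orientation; "ft_force": force on the tool from outside, world axes, zero at the start; "wrist_torque": the same for the moment, N m; "opening": finger opening in m.
Only numpy, scipy, OpenCV 4.12 (cv2) and the standard library are available. Lean on these libraries where they do the work, as an engineer would, in place of code of your own. Each camera call takes 0.05 s, during which the arm holds its last target. There are 200 camera calls.

## Task

The yellow parcel-locker key lies at the back of the maple cubby, behind the trinket box, the timer and the folding comb. First move all three of these out to the flat grey side board, set down upright and let go; then, with all three still there, take the key and drop it into the wide empty slot of the steel wall pocket; then put the box, the timer and the comb back, each centred and lengthwise on the cork pad it came from, upright. Do not tip any of the three over.

Things in the scene. Friction and masses are not known exactly. Their poses are not given: they have to be found in the camera images.
- trinket_box_center (a point): white ceramic trinket box, lid firmly on (one rigid piece), oblong, 74 mm long (x) x 52 mm wide (y), 49 mm high to the lid's flat top plus a 16 mm high round knob; about 0.19 kg; grip it across the 52 mm width. This point is the centre of the oblong body, 24.5 mm above its underside; x along the length, z up
- timer_center (a point): grey plastic timer, oblong, 74 mm long (x) x 52 mm wide (y) x 34 mm high, with a round twist dial standing 22 mm above its top (fast, need not be turned); about 0.12 kg; grip the body across the 52 mm width. This point is the centre of the oblong body, 17 mm above its underside; x along the length, z up
- comb_center (a point): chrome folding comb, folded shut and lying flat: a bar 80 mm long (x) x 24 mm wide (y) x 14 mm thick, about 0.06 kg; grip it across the 24 mm width. This point is its centre, 7 mm above its underside; x along the length, z up
- key_center (a point): yellow plastic parcel-locker key lying flat on the cubby floor behind the other three, roughly parallel to the back wall: 80 mm long (x), 10 mm thick, round 28 mm bow at its -x end, 12 mm wide shaft with two 5 mm teeth near its +x end (+y side); 25 g. This point is half-way along and 5 mm above its underside, on the shaft 12 mm from the bow; it balances there; z up
- cubby: low maple cubby, fixed, open on top and in front: floor 12 mm thick, back wall (70 mm high) 140 mm behind the origin (+x), side walls (55 mm high) 160 mm to each side (y). Origin at table height in the middle of the pad row; floor starts 80 mm before it; x points to the back. The key starts about 75 mm behind the origin; a small tin and a pen lie in the back corners, 135 mm to each side
- pad_box: cork pad on which the trinket box stands at the start (its home), fixed to the cubby floor, 90 mm (x) x 64 mm (y), 2 mm thick; the three pads look alike, stand 90 mm apart in a row in mixed order, and lie lengthwise front to back. Origin at the centre of its underside, on the cubby floor 12 mm above the table
- pad_timer: cork pad on which the timer stands at the start (its home), fixed to the cubby floor, 90 mm (x) x 64 mm (y), 2 mm thick; the three pads look alike, stand 90 mm apart in a row in mixed order, and lie lengthwise front to back. Origin at the centre of its underside, on the cubby floor 12 mm above the table
- pad_comb: cork pad on which the comb stands at the start (its home), fixed to the cubby floor, 90 mm (x) x 64 mm (y), 2 mm thick; the three pads look alike, stand 90 mm apart in a row in mixed order, and lie lengthwise front to back. Origin at the centre of its underside, on the cubby floor 12 mm above the table
- side_board: empty flat grey board fixed on the table to one side of the cubby (left or right), 300 mm (x) x 140 mm (y), 6 mm thick, no rim: the side area. Origin at the centre of its underside, at table height
- slot (a point): centre of the floor of the wide, empty slot of the steel wall pocket, beside the cubby opposite the board; 5 mm above the table. Slot open on top, inside 104 mm long (x) x 60 mm wide (y), walls 3 mm thick, 60 mm high above the table; at the +x end an upright rises to 90 mm. The other slot (towards -y) is narrow, 27 mm, filled with cards standing 71 mm high
There are look-alikes about, which are no part of the job. Of the things that look like the part that bears comb_center, the middle-sized one is meant.

How it is judged (in metres and radians):
On the way, in this order (a step that is already met when the one before it is completed fails the run):
1. the box, the timer and the comb all stand upright on the side board, released, the key not yet in the pocket (x of trinket_box_center in the frame of side_board between -0.145 and 0.145 m and y of trinket_box_center in the frame of side_board between -0.068 and 0.068 m and z of trinket_box_center in the frame of side_board between 0.0245 and 0.0365 m and angle between each of trinket_box_center, timer_center, comb_center's own z axis and vertical below 0.15 rad and x of timer_center in the frame of side_board between -0.145 and 0.145 m and y of timer_center in the frame of side_board between -0.068 and 0.068 m and z of timer_center in the frame of side_board between 0.017 and 0.029 m and x of comb_center in the frame of side_board between -0.145 and 0.145 m and y of comb_center in the frame of side_board between -0.068 and 0.068 m and z of comb_center in the frame of side_board between 0.007 and 0.019 m and contact force between each of trinket_box, timer, comb and the fingers below 0.2 N and linear speed of each of trinket_box, timer, comb below 0.03 m/s), for 0.2 s.
2. the key lies released in the wide slot of the pocket while the other three are all still on the side board (x of key_center in the frame of slot between -0.05 and 0.05 m and y of key_center in the frame of slot between -0.03 and 0.03 m and z of key_center in the frame of slot between 0 and 0.035 m and contact force between key and the fingers below 0.2 N and linear speed of key below 0.03 m/s and x of trinket_box_center in the frame of side_board between -0.145 and 0.145 m and y of trinket_box_center in the frame of side_board between -0.068 and 0.068 m and z of trinket_box_center in the frame of side_board between 0.0245 and 0.0365 m and angle between each of trinket_box_center, timer_center, comb_center's own z axis and vertical below 0.15 rad and x of timer_center in the frame of side_board between -0.145 and 0.145 m and y of timer_center in the frame of side_board between -0.068 and 0.068 m and z of timer_center in the frame of side_board between 0.017 and 0.029 m and x of comb_center in the frame of side_board between -0.145 and 0.145 m and y of comb_center in the frame of side_board between -0.068 and 0.068 m and z of comb_center in the frame of side_board between 0.007 and 0.019 m), for 0.2 s.
At the end, for the whole second after the job is handed in: the key lies in the wide slot of the pocket (its middle inside the slot and under 35 mm above the slot's floor); the box, timer and comb each rest upright on their own cork pads, centred within 13 mm and lengthwise within 15 degrees (either way round); all released and at rest (horizontal distance between trinket_box_center and pad_box below 0.013 m and angle between the x axis of trinket_box_center and the x axis of pad_box, either way round below 0.26 rad and angle between each of trinket_box_center, timer_center, comb_center's own z axis and vertical below 0.15 rad and z of trinket_box_center in the frame of pad_box between 0.0215 and 0.0315 m and contact force between each of trinket_box, timer, comb, key and the fingers below 0.2 N and linear speed of each of trinket_box, timer, comb, key below 0.03 m/s and horizontal distance between timer_center and pad_timer below 0.013 m and angle between the x axis of timer_center and the x axis of pad_timer, either way round below 0.26 rad and z of timer_center in the frame of pad_timer between 0.014 and 0.024 m and horizontal distance between comb_center and pad_comb below 0.013 m and angle between the x axis of comb_center and the x axis of pad_comb, either way round below 0.26 rad and z of comb_center in the frame of pad_comb between 0.004 and 0.014 m and x of key_center in the frame of slot between -0.05 and 0.05 m and y of key_center in the frame of slot between -0.03 and 0.03 m and z of key_center in the frame of slot between 0 and 0.035 m); the robot touches nothing.
It fails at once if the trinket box is tipped over (angle between trinket_box_center's own z axis and vertical above 0.8 rad).
It fails at once if the timer is tipped over (angle between timer_center's own z axis and vertical above 0.8 rad).
It fails at once if the comb is tipped over (angle between comb_center's own z axis and vertical above 0.8 rad).
It also fails if it takes over 134 s, if anything falls off the work surface, if the arm or the gripper's body presses on something with over 40 N, if the wrist force passes 120 N, or if a joint passes its speed limit or range.

## Working session

There is one attempt and no reset: what is moved stays moved. The work goes in short steps, each a Python script; the robot and the scene stay as the last script left them, time stands still between calls to the robot, and variables do not carry over. Pictures are saved under pics/ and viewed, about 12 in all and at most 16, crops included, and the job is handed in when it is done.

```bash
ls; mkdir -p pics; python3 - <<'E'
from bench import ctrl
import cv2,json
o=ctrl.get_obs();print(o['time_s'],o['tcp_pos'])
for n in("scene","top"):
    s=ctrl.snapshot(n);cv2.imwrite(f"pics/{n}0.png",s["frame"][:,:,::-1])
    print(n,s["vfov"],s["cx"],s["cy"],s["view"])
E
```

```text
pics
0.0 [ 0.13907856 -0.53164709  0.24711165]
scene 44.508119737414255 250.18959710168025 185.99409362103523 [[ 0.29946939  0.95406523 -0.00880981 -0.17009728]
 [ 0.81228391 -0.25978806 -0.52221166 -0.3526408 ]
 [-0.50051267  0.14923034 -0.85277041  1.42481446]
 [ 0.          0.          0.          1.        ]]
top 44.361319243820965 250.68023880468843 188.55650017886268 [[ 0.02250339 -0.99951036  0.02174045 -0.01044161]
 [-0.97996157 -0.02635769 -0.19743505  0.48911772]
 [ 0.19791141 -0.01686185 -0.98007487  0.97983725]
 [ 0.          0.          0.          1.        ]]
```

View pics/top0.png

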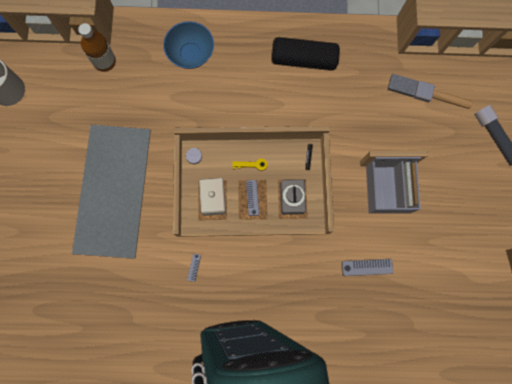

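View pics/scene0.png

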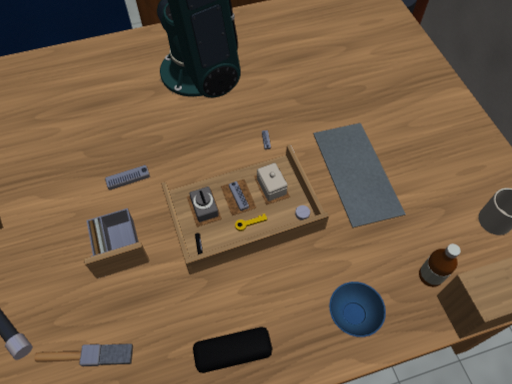

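The top view shows, left to right: box (212,196), comb (252,199), timer (293,196). The key is at (250,165) with its bow on the right. The board is on the left and the pocket on the right, with its wide slot around (384,188). The loose combs at (194,267) and (367,267) are the look-alikes, small and large.

```bash
cat > h.py <<'E'
import numpy as np,cv2
from bench import ctrl
def cam(n):
    o=ctrl.get_obs(); s=ctrl.snapshot(n)
    f=s["frame"].shape[0]/2/np.tan(np.radians(s["vfov"])/2)
    if n=="wrist":
        T=np.eye(4);T[:3,:3]=np.array(o["orientation"]).reshape(3,3);T[:3,3]=o["tcp_pos"]
        M=T@np.array(s["hand_eye"])
    else: M=np.linalg.inv(np.array(s["view"]))
    return s["frame"],(f,s["cx"],s["cy"],M)
def cast(c,px,z):
    f,cx,cy,M=c; px=np.atleast_2d(np.float64(px))
    d=np.c_[(px[:,0]-cx)/f,(px[:,1]-cy)/f,np.ones(len(px))]@M[:3,:3].T
    return M[:3,3]+d*((z-M[2,3])/d[:,2])[:,None]
def R(a):  # tool down; jaw axis (tool y) at world angle a+90 deg
    a=np.radians(a);x=np.array([np.cos(a),np.sin(a),0]);z=np.array([0,0,-1.]);return np.c_[x,np.cross(z,x),z]
def save(n,im,k=1.5):cv2.imwrite("pics/"+n,cv2.resize(im[:,:,::-1],None,fx=k,fy=k,interpolation=cv2.INTER_CUBIC))
def rects(im,c,lo,hi,z,amin=150):
    m=cv2.inRange(cv2.cvtColor(im,cv2.COLOR_RGB2HSV),lo,hi);m=cv2.morphologyEx(m,cv2.MORPH_OPEN,np.ones((3,3)))
    out=[]
    for k in cv2.findContours(m,cv2.RETR_EXTERNAL,cv2.CHAIN_APPROX_NONE)[0]:
        if cv2.contourArea(k)<amin: continue
        p=cast(c,k[:,0,:],z)[:,:2].astype(np.float32)*1000
        r=cv2.minAreaRect(p); out.append((np.round(r[0],1),np.round(r[1],1),round(r[2],1),np.round(k[:,0].mean(0))))
    return out
E
python3 - <<'E'
from h import *
im,c=cam("top");np.set_printoptions(precision=4,suppress=True)
def P(n,px,z):print(n,cast(c,px,z).mean(0)[:2],cast(c,px,z)[:,:2].tolist())
P("board",[(92,125),(150,128),(135,257),(74,255)],.006)
P("cubback",[(177,132),(328,132)],.07)
P("cubfront",[(177,236),(330,235)],.055)
P("box",[(212,196)],.061);P("comb",[(252,199)],.028);P("timer",[(293,196)],.048);P("key",[(250,165)],.022)
P("slot",[(370,162),(407,158),(411,209),(372,212)],.06)
P("small",[(198,255),(191,280)],.014);P("big",[(343,268),(392,267)],.014);P("comb",[(252,180),(254,216)],.028)
b=cast(c,[(252,190)],0.02)[0]
q=ctrl.get_obs()["qpos"]
for a in(0,180,-90,90):
    print(a,ctrl.ik([b[0]-.05,b[1],.38],R(a)))
E
```

```text
board [0.4875 0.3122] [[0.6385505729805536, 0.37287589942919924], [0.6352696785714937, 0.2383407713739575], [0.33741436859153806, 0.25200647811627025], [0.3386034779962636, 0.3855970857854089]]
cubback [0.6115 0.0002] [[0.6065998281067944, 0.1657243039909871], [0.6164234047834791, -0.16522533296356803]]
cubfront [ 0.3863 -0.0072] [[0.3811771355735676, 0.1556670584484742], [0.39134561142525665, -0.17000549905824994]]
box [0.4682 0.0845] [[0.4682448274904768, 0.08452584197096971]]
comb [ 0.4699 -0.0022] [[0.4698794688870582, -0.002189800080239439]]
timer [ 0.4753 -0.0912] [[0.47531353335274495, -0.09116181395867759]]
key [0.549  0.0039] [[0.5490377699179696, 0.003934841904002574]]
slot [ 0.5031 -0.3014] [[0.553553450776346, -0.25903091951935003], [0.5649792426971247, -0.3413386342519445], [0.45129825972594495, -0.34508257496633615], [0.44257184036615194, -0.2602713155381588]]
small [0.3176 0.1195] [[0.34461545355844175, 0.11316165467463499], [0.29050982289076804, 0.12591186579642477]]
big [ 0.3262 -0.2598] [[0.3238876282856878, -0.20558717280979782], [0.32857300511271154, -0.3139140220245587]]
comb [ 0.4725 -0.0043] [[0.5130524836449988, -0.0012416971334949026], [0.4319517911405786, -0.007433359979845712]]
0 [ -7.6068  -8.1318  76.4914  -0.     111.6405  82.3932]
180 [ -7.6068  -8.1318  76.4914  -0.     111.6405 -97.6068]
-90 None
90 [ -7.6068  -8.1318  76.4914  -0.     111.6405  -7.6068]
```

```bash
python3 - <<'E'
from h import *
ctrl.move_pose([.43,-.003,.40],R(0))
o=ctrl.get_obs();print(o["time_s"],o["tcp_pos"],o["qpos"])
im,c=cam("wrist");print(c[3]);save("w1.png",im)
E
```

```text
2.375 [ 0.43007959 -0.0035634   0.39959636] [-8.02719468e+00 -9.09019085e+00  7.50737946e+01 -1.44402339e-02
  1.14056645e+02  8.20276043e+01]
[[-1.72912886e-03 -9.55890114e-01 -2.93719423e-01  5.04471508e-01]
 [-9.99998315e-01  1.83381659e-03 -8.10338111e-05 -4.95612026e-03]
 [ 6.16086971e-04  2.93718788e-01 -9.55891675e-01  5.26026275e-01]
 [ 0.00000000e+00  0.00000000e+00  0.00000000e+00  1.00000000e+00]]
```

View pics/w1.png

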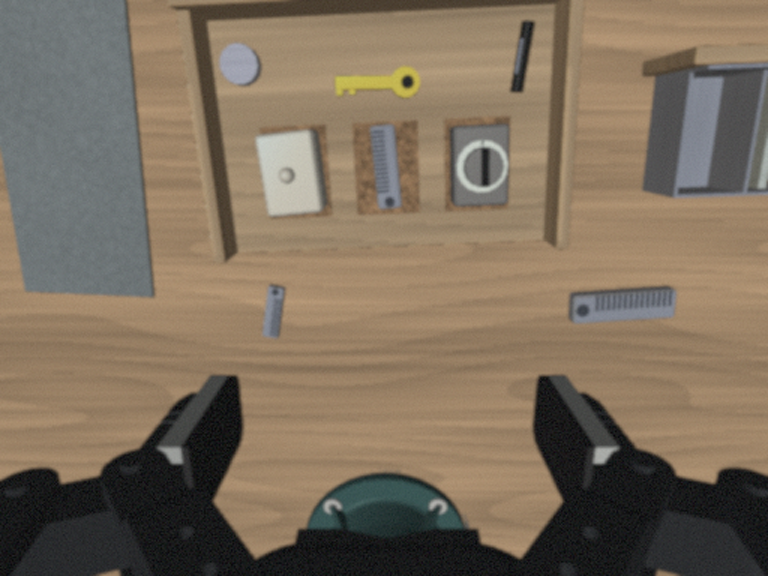

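The wrist view shows the box (290,172), comb (386,166), timer (480,165) and the key from (335,85) to (420,82), all at 1.5x scale. Now I'll compute their poses.

```bash
cat > meas.py <<'E'
from h import *
np.set_printoptions(precision=4,suppress=True)
im,c=cam("wrist")
def P(n,px,z):
    w=cast(c,np.array(px)/1.5,z)[:,:2];print(n,w.mean(0),w.tolist() and np.round(w,4).tolist())
P("padC",[(355,122),(416,122),(420,213),(357,215)],.014)
P("padL right edge",[(325,125),(331,214)],.014)
P("padR left/right",[(445,118),(445,207),(510,118),(510,206)],.014)
P("boxtop",[(257,135),(315,129),(323,212),(268,217)],.063)
P("timertop",[(452,126),(508,123),(508,204),(453,206)],.048)
P("comb",[(372,127),(394,124),(401,206),(377,208)],.028)
P("key",[(335,83),(420,82)],.022)
P("board",[(127,0),(154,297),(25,291)],.006)
P("slot top near",[(645,190),(678,195)],.06)
print("white",rects(im,c,(0,0,165),(60,60,255),.063))
print("yellow",rects(im,c,(22,150,120),(35,255,255),.022,100))
print("greyish",rects(im,c,(90,20,50),(140,120,255),.028))
print("dark",rects(im,c,(0,0,40),(180,45,125),.048))
E
python3 meas.py
```

```text
padC [ 0.4703 -0.0049] [[0.5152, 0.0261], [0.5151, -0.0332], [0.4264, -0.0387], [0.4245, 0.026]]
padL right edge [0.469 0.054] [[0.5125, 0.0554], [0.4256, 0.0526]]
padR left/right [ 0.4758 -0.0951] [[0.5187, -0.0613], [0.4325, -0.0641], [0.5186, -0.1245], [0.4334, -0.1304]]
boxtop [0.4693 0.0823] [[0.5034, 0.1102], [0.5083, 0.0586], [0.435, 0.0545], [0.4305, 0.1057]]
timertop [ 0.4756 -0.0918] [[0.5108, -0.0642], [0.5133, -0.115], [0.44, -0.1201], [0.4382, -0.0678]]
comb [ 0.4731 -0.004 ] [[0.5103, 0.0092], [0.513, -0.0116], [0.4356, -0.0187], [0.4336, 0.0051]]
key [0.5501 0.0038] [[0.5498, 0.0437], [0.5505, -0.036]]
board [0.4325 0.292 ] [[0.6229, 0.2353], [0.3337, 0.2505], [0.3409, 0.3903]]
slot top near [ 0.4519 -0.2581] [[0.4542, -0.2425], [0.4496, -0.2737]]
white [(array([470. ,  85.8]), array([70.9, 49.5]), 5.2, array([191., 115.]))]
yellow []
greyish [(array([ 329.5, -254.9]), array([ 25.4, 100.7]), 4.4, array([416., 204.])), (array([324.1, 116.6]), array([12.8, 52.9]), 79.6, array([182., 207.])), (array([473.4,  -3.5]), array([74.3, 18.8]), 5.5, array([257., 111.])), (array([
[... 340 characters left out ...]
50.8]), 21.1, array([390., 287.])), (array([199. , 215.8]), array([ 48.8, 147.1]), 68.5, array([126., 286.])), (array([ 346.2, -252.1]), array([19.3, 78.2]), 4.2, array([422., 198.])), (array([ 475. , -104.2]), array([32.8, 14. ]), 3.2, array([328., 111.])), (array([474.4, -86. ]), array([33. , 16.8]), 3.1, array([317., 111.])), (array([476. , -91.1]), array([72. , 52.3]), 2.1, array([317., 110.])), (array([ 499.6, -346.9]), array([98.1, 10.5]), 3.4, array([506.,  92.])), (array([ 504.8, -292.8]), array([112.5,  97.4]), 1.2, array([467.,  86.])), (array([ 568.6, -121.3]), array([ 6.9, 52.5]), 83.8, array([347.,  38.])), (array([484.1, 288. ]), array([128.7, 265.1]), 87.2, array([48., 95.]))]
```

```bash
cat >> h.py <<'E'
CW=np.array([.4713,-.0047]);BC=np.array([.4873,.3125])  # middle pad, board centre
def rot(a):a=np.radians(a);return np.array([[np.cos(a),-np.sin(a)],[np.sin(a),np.cos(a)]])
def pad(i):return CW+rot(2)@[0,.09*i]
def brd(d):return BC+rot(-3)@[d,0]
ZT=.17
def go(xy,a,z=ZT,v=.3):ctrl.move_straight([*xy,z],R(a),max_speed=v)
def pick(xy,a,z,op,f,up=ZT):
    ctrl.gripper_to(op);go(xy,a);go(xy,a,z+.02,.2);go(xy,a,z,.06)
    ctrl.gripper_to(0,grasp_force=f);g=ctrl.get_obs()["opening"]
    go(xy,a,z+.03,.1);go(xy,a,up,.25)
    o=ctrl.get_obs();print("grip",round(g,4),"lifted",round(o["opening"],4),"F",np.round(o["ft_force"],2),"t",round(o["time_s"],1))
def place(xy,a,z,op):
    go(xy,a);go(xy,a,z+.015,.2);go(xy,a,z+.0005,.04);ctrl.dwell(.15)
    ctrl.gripper_to(op);ctrl.dwell(.1);go(xy,a,z+.05,.12);go(xy,a)
    print("placed t",round(ctrl.get_obs()["time_s"],1))
# name: grasp z above support, pick opening, release opening, board x
OB=dict(box=(.026,.083,.075,-.095),comb=(.019,.045,.042,0.),timer=(.020,.080,.075,.095))
E
python3 - <<'E'
from h import *
h,op,ro,d=OB["box"]
pick([.4697,.0840],4.5,.014+h,op,30)
place(brd(d),0,.006+h,ro)
im,c=cam("wrist");save("w2.png",im)
E
```

```text
grip 0.0515 lifted 0.0518 F [-0.21  0.23 -3.6 ] t 6.2
placed t 10.1
```

View pics/w2.png

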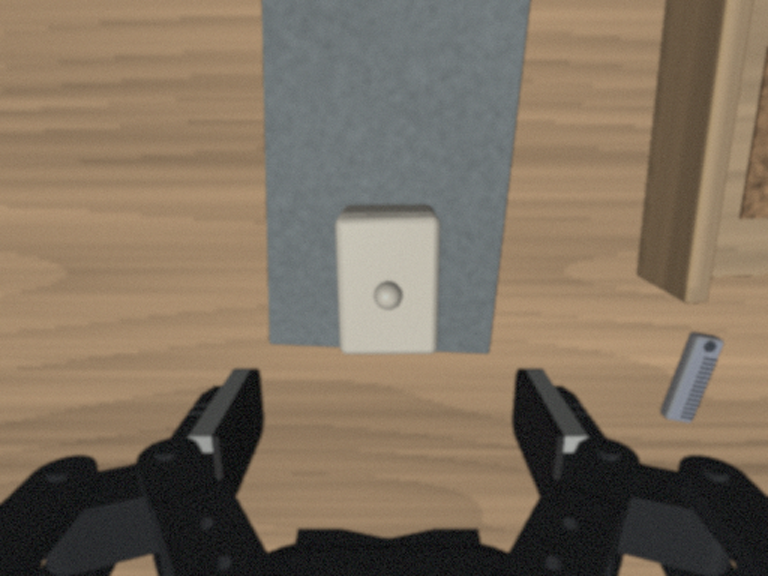

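The box stands upright on the board, with its top at about (387,282) inside the board's edges. Next are the comb and the timer.

```bash
python3 - <<'E'
from h import *
im,c=cam("wrist");print("box",rects(im,c,(0,0,165),(60,60,255),.055))
h,op,ro,d=OB["comb"]
pick([.4731,-.0040],5,.014+h,op,25)
place(brd(d),0,.006+h,ro)
h,op,ro,d=OB["timer"]
pick([.4757,-.0918],3,.014+h,op,30)
place(brd(d),0,.006+h,ro)
im,c=cam("top");save("t3.png",im)
E
```

```text
box [(array([391.8, 316.8]), array([71.1, 48.3]), 0.3, array([256., 189.]))]
grip 0.023 lifted 0.023 F [ 0.35 -0.44 -1.22] t 14.4
placed t 18.5
grip 0.0513 lifted 0.0518 F [-1.36 -0.76 -1.31] t 23.1
placed t 27.6
```

View pics/t3.png

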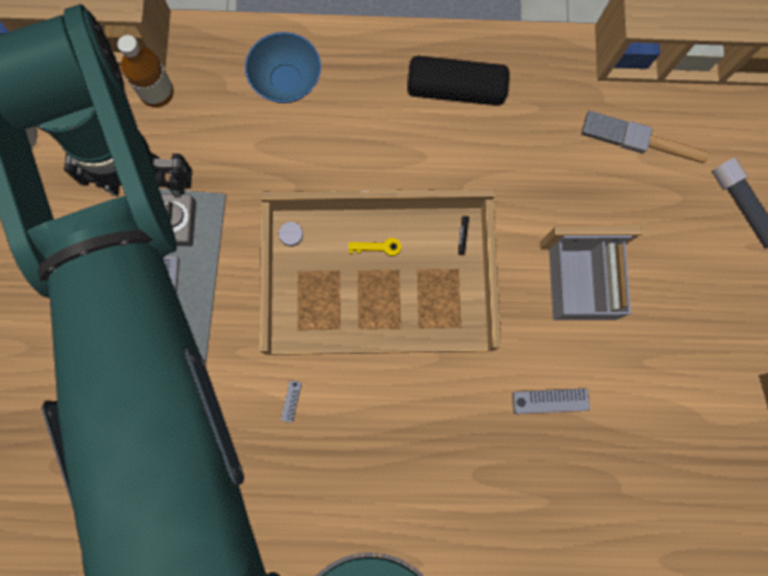

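The three pads are bare and the board holds all three objects, with the arm partly covering them. Next I'll look closely at the pads, the key and the pocket.

```bash
python3 - <<'E'
from h import *
im,c=cam("wrist");save("w4b.png",im,1)
go([.43,-.003],2,.30)
im,c=cam("wrist");save("w4.png",im)
print("key",rects(im,c,(20,120,80),(38,255,255),.022,60))
for n,lo,hi in(("cork",(5,110,40),(16,255,175)),):print(n,rects(im,c,lo,hi,.014,800))
im0,c0=cam("top");print("cork top",rects(im0,c0,(5,110,40),(16,255,175),.014,300))
go([.44,-.30],2,.30)
im2,c2=cam("wrist");save("w5.png",im2)
np.savez("v.npz",M4=c[3],M5=c2[3],k=c[:3])
cv2.imwrite("pics/w45.png",cv2.resize(np.hstack([im,im2])[:,:,::-1],(800,300),interpolation=cv2.INTER_AREA))
E
```

```text
key [(array([550.2,   4.2]), array([25.7, 78.4]), 2.0, array([254.,  46.]))]
cork []
cork top [(array([ 83.6, 360.6]), array([ 15.7, 298.6]), 1.0, array([ 71., 380.])), (array([ 118.4, -432.5]), array([ 56.2, 260.5]), 1.0, array([457., 366.])), (array([126.2, 350. ]), array([ 26.5, 333.1]), 1.9, array([ 79., 358.])), (array([ 146.9, -269.3]), array([ 14.2, 223. ]), 2.9, array([375., 353.])), (array([ 164.4, -212.1]), array([ 21.5, 218.8]), 3.6, array([347., 343.])), (array([ 246.6, -345.7]), array([460.5, 142.1]), 89.7, array([422., 305.])), (array([228.6, 332.8]), array([185.8, 389. ]), 7.2, array([ 84., 319.])), (array([ 447.3, -483. ]), array([ 29.6, 215.6]), 1.5, array([467., 214.])), (array([450.9,  -4. ]), array([47.6, 64.9]), 1.5, array([251., 211.])), (array([463.9, 472.4]), array([ 33.6, 173.1]), 0.5, array([ 45., 199.])), (array([498.6, 477.6]), array([174.,  29.]), 89.6, array([ 33., 183.])), (array([ 651.4, -310.8]), array([ 29.4, 219.4]), 1.7, array([384., 128.])), (array([ 646.2, -432.9]), array([ 70.3, 245.7]), 0.5, array([441., 133.])), (array([644.6, 389.2]), array([ 56.9, 390.7]), 0.7, array([ 70., 121.])), (array([ 819.3, -491.2]), array([264.3,  48.4]), 89.8, array([458.,  63.])), (array([836.5,  26.8]), array([ 44.3, 139.7]), 2.0, array([242.,  49.])), (array([830.2, 478. ]), array([ 75.7, 252.3]), 7.2, array([56., 45.])), (array([840.5, 381.8]), array([165.1, 348.1]), 9.6, array([110.,  56.])), (array([ 884.1, -264. ]), array([713.6, 198.4]), 88.9, array([367.,  50.]))]
```

View pics/w4.png

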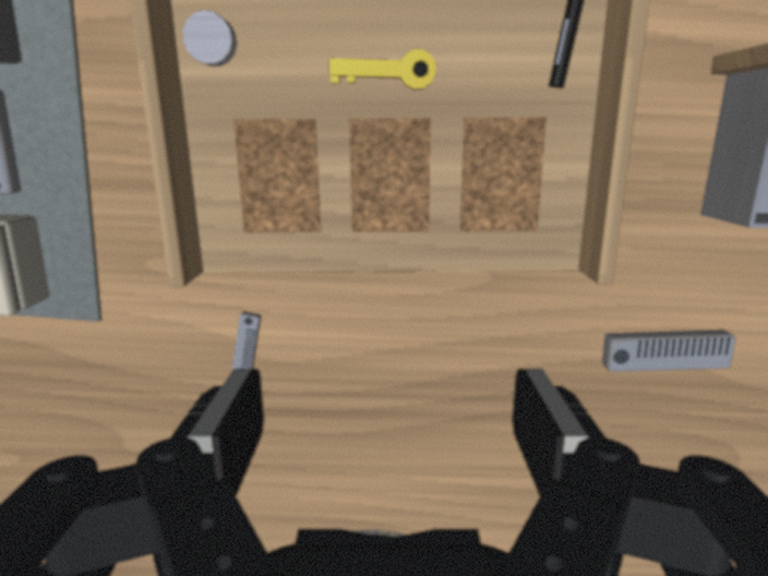

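View pics/w5.png

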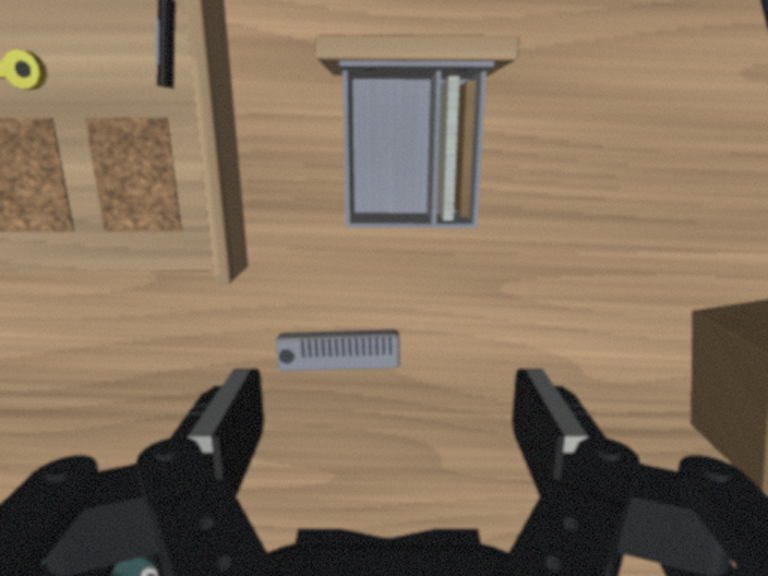

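View pics/w4b.png

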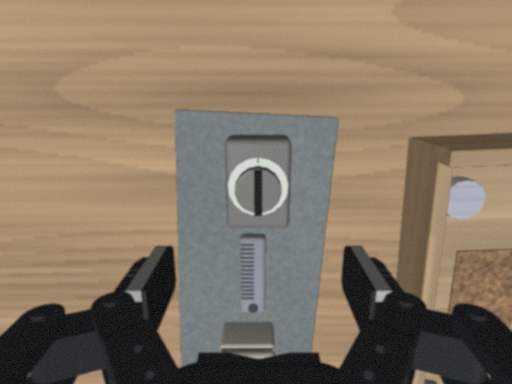

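Pad corners are read from the wrist view: left (235,120)-(320,231), middle (349,118)-(430,231), right (463,117)-(541,230). The slot's inner rim in the second view runs about (349,68) to (434,222). The board picture shows the timer, comb and box all standing correctly.

```bash
python3 - <<'E'
from h import *
v=np.load("v.npz");k=v["k"];np.set_printoptions(precision=4,suppress=True)
A=(*k,v["M4"]);B=(*k,v["M5"])
for p in([(235,120),(315,119),(320,231),(244,232)],[(349,118),(430,118),(430,231),(352,232)],[(463,117),(545,117),(539,230),(461,230)]):
    w=cast(A,np.array(p)/1.5,.014)[:,:2]
    print("pad",w.mean(0),"L",np.linalg.norm(w[0]-w[3]),"W",np.linalg.norm(w[0]-w[1]),"yaw",np.degrees(np.arctan2(*((w[0]+w[1]-w[2]-w[3])[::-1]))))
w=cast(A,np.array([(329,70),(437,68),(418,69)])/1.5,.022);print("key ends",w)
w=cast(B,np.array([(349,68),(434,68),(433,222),(350,222)])/1.5,.06)[:,:2];print("slot rim",w.mean(0),w.tolist())
w=cast(B,np.array([(352,78),(430,80),(430,213),(353,213)])/1.5,.005)[:,:2];print("slot floor",w.mean(0),w.tolist())
for a in(90,95,-90,92):print(a,ctrl.ik([.5502,.004,.17],R(a)))
for a in(2,182,0):print(a,ctrl.ik([.505,-.30,.17],R(a)))
E
```

```text
pad [0.4672 0.0855] L 0.08855610413948452 W 0.06253801614256378 yaw 1.9886766087116448
pad [ 0.4709 -0.0045] L 0.090030829405114 W 0.06320426248028051 yaw 2.872435551416756
pad [ 0.4751 -0.0945] L 0.08910770916502388 W 0.06394037937161036 yaw 3.8037251558515623
key ends [[ 0.5477  0.044   0.022 ]
 [ 0.5519 -0.0363  0.022 ]
 [ 0.5508 -0.0222  0.022 ]]
slot rim [ 0.5049 -0.3006] [[0.5561977051811788, -0.26985432928474895], [0.558257656777039, -0.32732672143099184], [0.4536082704908432, -0.3332099136104728], [0.4514098249353564, -0.2719954946232643]]
slot floor [ 0.5033 -0.3009] [[0.5553242964137969, -0.26816479537477766], [0.556060406440466, -0.32923322259551935], [0.4520151446123714, -0.33557267230935034], [0.4496823561008324, -0.2706093636708128]]
90 [-5.4879  6.6461 85.6662 -0.     87.6877 -5.4879]
95 [ -5.4879   6.6461  85.6662  -0.      87.6877 -10.4879]
-90 None
92 [-5.4879  6.6461 85.6662 -0.     87.6877 -7.4879]
2 [-36.2424  11.2991  80.3564  -0.      88.3445  51.7576]
182 [ -36.2424   11.2991   80.3564   -0.       88.3445 -128.2424]
0 [-36.2424  11.2991  80.3564  -0.      88.3445  53.7576]
```

```bash
sed -i 's/^CW=np.array(\[[^]]*\])/CW=np.array([.4711,-.0045])/; s/rot(2)@/rot(2.5)@/' h.py; python3 - <<'E'
from h import *
pick([.5497,.0049],93,.032,.045,25)
s=[.5043,-.3008]
go(s,3);im,c=cam("wrist");save("w6.png",im,1)
go(s,3,.072,.12);ctrl.dwell(.2);ctrl.gripper_to(.021);ctrl.dwell(.3);go(s,3,.13,.12);go([.45,-.3008],3,.2)
o=ctrl.get_obs();print(o["time_s"],o["opening"],o["ft_force"])
im2,c=cam("wrist");cv2.imwrite("pics/w67.png",cv2.resize(np.hstack([im,im2])[:,:,::-1],(800,300)))
print("key",rects(im2,c,(20,120,80),(38,255,255),.015,60))
E
```

```text
grip 0.0109 lifted 0.0111 F [ 0.76 -0.44 -1.68] t 35.1
39.7083 0.021290609720044828 [-0.46429967 -0.70005677 -0.82002122]
key [(array([ 505.3, -305.9]), array([77.7, 25.4]), 6.0, array([263., 108.]))]
```

View pics/w67.png

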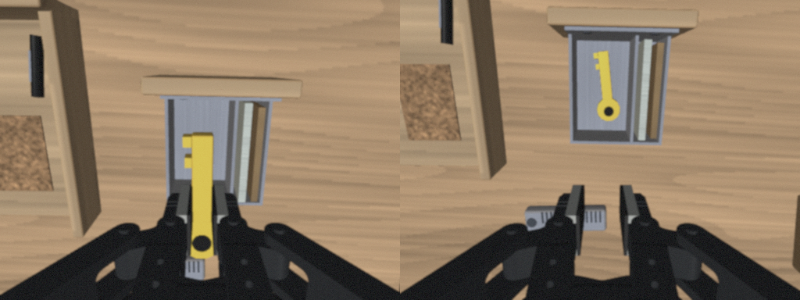

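The left half shows the key held and aligned. The right half shows it lying flat in the wide slot, centred at about (505,-306) mm. Now I'll measure the objects on the board before putting them back.

```bash
python3 - <<'E'
from h import *
ctrl.move_pose([.40,.3125,.30],R(0))
im,c=cam("wrist");save("w8.png",im);print(ctrl.get_obs()["time_s"])
np.savez("v8.npz",M=c[3],k=c[:3])
print("cmd",brd(-.095),brd(0),brd(.095))
print("box",rects(im,c,(0,0,165),(60,60,255),.055,500))
print("comb",rects(im,c,(110,20,50),(140,120,255),.020))
print("timer",rects(im,c,(0,0,40),(180,30,140),.040,500))
E
```

```text
42.0333
cmd [0.39243019 0.31747192] [0.4873 0.3125] [0.58216981 0.30752808]
box [(array([392. , 316.7]), array([71.2, 48.9]), 0.5, array([253., 164.]))]
comb [(array([559.6, 128.3]), array([31.8, 14.6]), 89.9, array([425.,   6.]))]
timer [(array([141.1, 163.6]), array([73.1, 43.3]), 9.7, array([363., 337.])), (array([228.3, 260.4]), array([133.7,  26.5]), 2.6, array([292., 280.])), (array([228.4, 360.3]), array([ 25.7, 133.5]), 87.8, array([224., 280.])), (array([457.2, 315.3]), array([127.2, 217.2]), 87.1, array([254., 105.]))]
```

View pics/w8.png

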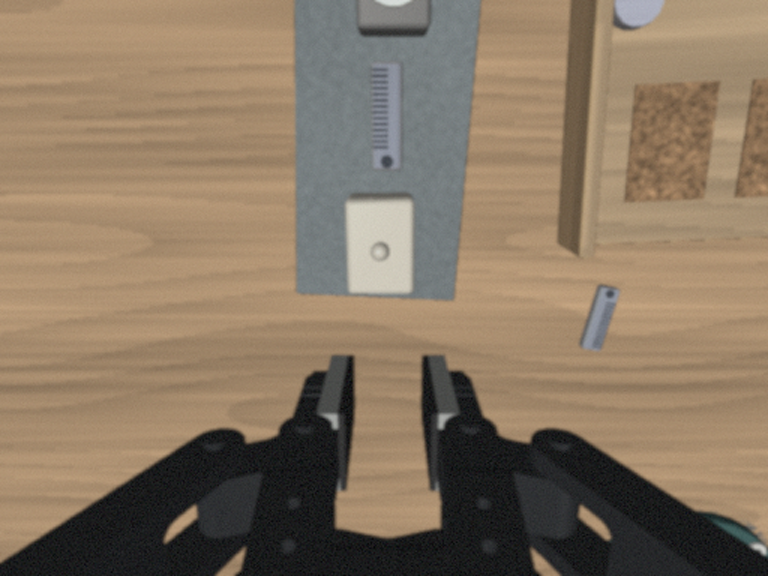

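The comb spans (371,63) to (402,168), and the timer's near top edge is at about (394,27). I'll use these for the regrasp centres.

```bash
python3 - <<'E'
from h import *
v=np.load("v8.npz");c=(*v["k"],v["M"])
w=cast(c,np.array([(372,63),(401,63),(401,168),(373,168)])/1.5,.020);cm=w.mean(0)[:2];print("comb",cm)
t=cast(c,np.array([(394,26)])/1.5,.040)[0];tm=[t[0]+.037,.3075];print("timer",tm)
assert abs(cm[0]-.487)<.006 and abs(tm[0]-.582)<.006
cm=[cm[0],.3125]
for n,xy,i in(("timer",tm,-1),("comb",cm,0),("box",[.392,.3172],1)):
    h,op,ro,d=OB[n]
    pick(xy,0,.006+h,op,30)
    place(pad(i),2.5,.014+h,ro)
go([.42,.0],2.5,.33)
im,c=cam("wrist");save("w9.png",im);print(ctrl.get_obs()["time_s"])
np.savez("v9.npz",M=c[3],k=c[:3]);print([pad(i) for i in(1,0,-1)])
print("box",rects(im,c,(0,0,165),(60,60,255),.063,500))
print("comb",rects(im,c,(90,20,50),(140,120,255),.028))
print("timer",rects(im,c,(0,0,40),(180,45,125),.048,500))
E
```

```text
comb [0.48707974 0.31050873]
timer [np.float64(0.583532349367735), 0.3075]
grip 0.0516 lifted 0.0517 F [-0.1  -0.88 -1.74] t 46.2
placed t 50.6
grip 0.0228 lifted 0.0232 F [ 0.01 -0.21 -1.07] t 55.2
placed t 59.2
grip 0.0518 lifted 0.0521 F [-0.6   0.37 -3.44] t 63.6
placed t 67.4
68.225
[array([0.46717426, 0.08541434]), array([ 0.4711, -0.0045]), array([ 0.47502574, -0.09441434])]
box [(array([467.1,  84.8]), array([69.8, 49.5]), 2.5, array([186., 109.]))]
comb [(array([ 329.7, -254.5]), array([ 25.7, 100.1]), 4.1, array([440., 221.])), (array([324.6, 116.2]), array([13.2, 52.3]), 79.5, array([170., 214.])), (array([ 456.9, -303.1]), array([19. , 25.5]), 10.2, array([497., 129.])), (array([471.4,  -6.3]), array([73.4, 18.6]), 2.4, array([264., 106.])), (array([565.5, 131.5]), array([29.5, 31.3]), 59.9, array([149.,  17.]))]
timer [(array([ 117. , -306.3]), array([128.9,  70. ]), 76.8, array([447., 359.])), (array([ 91.5, 278.4]), array([ 68.2, 133.7]), 20.2, array([ 72., 359.])), (array([ 245.6, -170.1]), array([123.2,  40.5]), 20.1, array([372., 282.])), (array([232.2, 152.9]), array([ 39.5, 121.7]), 74.8, array([145., 281.])), (array([473.3, -93.6]), array([71.4, 54.3]), 2.5, array([336., 109.])), (array([ 503.9, -258.1]), array([112.4,  38.9]), 0.3, array([484.,  86.])), (array([465.3, 270.3]), array([ 97.5, 226.1]), 86.9, array([36., 72.]))]
```

View pics/w9.png

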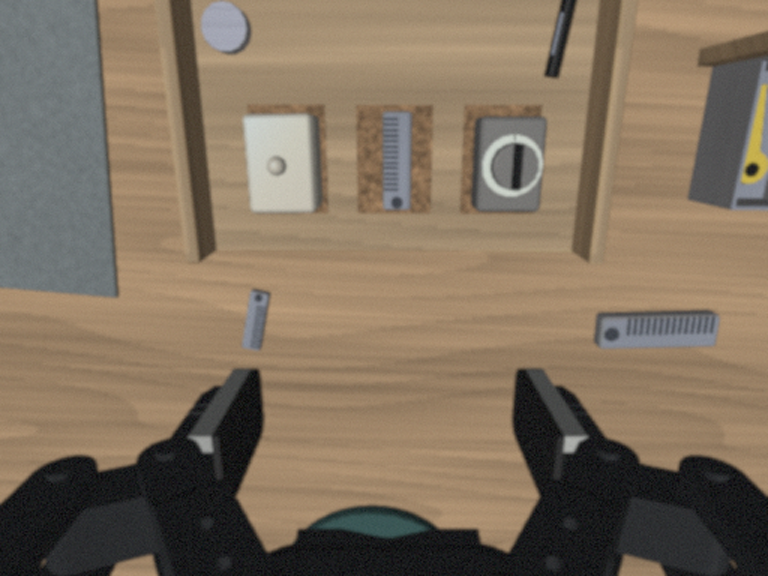

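The box, comb and timer are upright on their own pads, lengthwise and within about 2 mm of the pad centres (limit 13 mm). The key is still in the slot, and the arm is clear at z = 0.33.

```bash
python3 -c "
from bench import ctrl
ctrl.dwell(.3);print(ctrl.job_done(),ctrl.get_obs()['time_s'])"
```

```text
the job is handed in; nothing more can be done
the job is handed in; nothing more can be done
```

I finished and handed in the job at about 68.5 s of the 134 s allowed; the interface gave no verdict. I moved the trinket box, comb and timer to the side board, dropped the key into the wide pocket slot, then put all three back on their own cork pads.

**Last checks:**
- **Placement:** the final wrist picture puts all three upright on their own pads, about 1–2 mm off centre and at the 2.5° yaw I measured for the pads.
- **Key:** a picture after the drop showed it lying flat in the wide slot, about 5 mm off centre. The final picture still shows it there, but only partly, because the pocket is at the edge of that view.
- **Robot:** the gripper was open and clear of everything at z = 0.33 m when I handed in.

No check failed. The only disagreements were 1–2 mm between pictures and commanded positions. On the board, the colour masks for the comb and timer failed, so I read those positions off the picture by hand.

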